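# Hold a heat sink flush on a tilted power module while the glue grabs

## Robot

A 6-joint arm with a two-finger parallel gripper is mounted at the origin on the work surface. World frame = base frame: x ahead of the robot, y to its left, z up, the work surface at z = 0. Lengths are in m, angles in rad, forces in N, time in s.
With the tool pointing down it reaches from about 0.25 to 0.725 m from the base axis. Payload 9.7 kg.
Tool frame: the origin (TCP) lies at the very end of the fingers, on their centre line; the grasp point (between the pads) lies 19 mm behind it (r.grasp_offset is the z of the grasp point in the tool frame, in m); z points along the fingers, y is the line along which they close (so a half turn about z gives the same grasp; the last joint's range is limited). The gripper opens to 85 mm and grips with 20 to 120 N. Pads are 22 mm wide; open, the fingers measure 114 mm over their backs; the gripper's body (76 mm by 85 mm) begins 54 mm behind the grasp point. The pads swing forward as they close: fully open they stand 13 mm farther back than shut.
Start: joints at [-1.17, 0.087, 0.176, 1.66, 0, 1.571], TCP at [0.215, -0.506, 0.231] pointing down, gripper open.
Joint ranges: [-3.13, 3.13], [-0.85, 1.81], [-1.15, 1.24], [-2.2, 2.28], [-1.44, 1.52], [-3.14, 3.14]. Speed limits (rad/s): [2.22, 2.22, 2.57, 3.14, 3.14, 3.14].

## Interface

Orientations are given as a rotation vector (axis times angle).
In Python, from workcell import readout, imaging, r gives the robot as it stands.
- The arm moves only by the tool apply_moves, never from a script. Its argument "motion" is a list that holds one entry, the list of rows, each a list of 4 numbers: the shift along the tool's x, y, z in m, then the turn about the tool's z in rad. A call has 1 to 10 rows; each row shifts and turns the commanded pose from where the row before left it, along the tool's axes as they then stand; what a row does not reach is not made up. A row lasts 1/8 s, in which the tool goes at most 62.5 mm and 10.7 degrees, less where a joint would pass 70% of its speed; a pose out of reach is approached as far as the arm can. A call is refused whole if a number of a shift passes 0.0625 or a number of a turn 0.188, either way. A call with a gripper value outside its range is refused whole. "jaw" is the closure, from 0 (fully open) to 1 (shut), set as the call begins (left out, the last holds). The fingers move at their own pace and stop on an object; "force" is the grip in N (left out, the last holds). Time passes only in rows, so rows that do not move let the fingers close. It gives the time, the measured TCP pose, the force, the opening and the grip force at its end, in the units of the state.
- readout.get_obs(): the state, without advancing time (a new reading comes with each control period).
- imaging.snapshot(name): name is "scene" or "top"; returns a dict with "image" (480x640x3 uint8, red, green, blue), "z_map" (480x640 float32, m along the optical axis (not along the pixel's ray), 0 where there is no reading), "mtx" (3x3 intrinsics, pixels), "R" (3x3) and "t" (3): a world point X has camera coordinates R X + t. Camera axes: x right, y down, z forward; pixel columns grow to the right and rows downward; lengths in m; the calibration is good to about 2 mm. A picture is of the moment at which its call begins.
- r.close_job(): hands the job in; it is judged then, once.
The state is a dict: "clock": time; "joint_pos": joint angles; "qd": joint speeds; "joint_torque": joint torques, N m; "ee_pos": TCP position; "orientation": TCP orientation; "force": force on the tool from outside, world axes, zero at the start; "wrist_torque": the same for the moment, N m; "gripper_width": opening from 0.0 (shut) to 1.0 (fully open); "gripper_force": force on a finger pad.
Only numpy, scipy, OpenCV 4.12 (cv2) and the standard library are available. Lean on these libraries where they do the work, as an engineer would, in place of code of your own. Each camera call takes 0.05 s, during which the arm holds its last target. There are 200 camera calls.

## Task

The power module on the angled stand has glue on its metal face: pick up the heat sink by its middle rib, tilt it to the slope of the module and press it on flush, so that its foot covers the module squarely, edge on edge, and the sprung circuit board goes about half-way down its 10 mm travel. Keep it pressed there for three seconds and finish while still holding it; nothing is let go. Do not alter the stand's angle setting, and leave the solder spool, flux bottle and screwdriver where they are.

Things in the scene. Friction and masses are not known exactly. Their poses are not given: they have to be found in the camera images.
- heatsink_mid (a point): centre (half-way up) of the loose aluminium heat sink. Foot plate 70 (own x) x 44 (own y) x 6 mm, its flat underside 16 mm below this point. A rib 12 mm thick stands along own x up the middle, from 6 to 32 mm above the underside: grasp it across own y, from above. At both ends, beyond 25 mm from the centre, cross fins reach 22 mm above the underside: the middle 50 mm is free for fingers
- heatsink: the same heat sink, 0.1 to 0.18 kg; origin at the centre of its underside, own z up along the rib's height. It starts rib up, flat on a teal gridded mat 2 mm thick (underside at z = 0.002). Turned half round it is the same
- module_face (a point): centre of the module's bare metal face, 70 (own x) x 44 (own y) mm like the heat sink's foot. Own z: outward normal; own x: up the slope, away from the robot; own y: level. It slopes down towards the robot by 0.25 to 0.55 rad, about 0.1 m up. The module stands 11 mm proud of a green circuit board, 92 x 84 mm, which rides on springs and moves with this point
- carrier (a joint): how far the sprung circuit board with the module is pressed in along the normal of the face, in m: 0 = at rest, 0.010 = stop. It takes 2.4 N to start it and 1.2 N more for each mm (8.4 N at 5 mm)
- bed_edge (a point): middle of the top lower (robot-side) edge of the aluminium tilting bed, 96 x 90 x 8 mm, under the circuit board (whose top lies 16 mm above the bed's). Its stiff friction hinge runs along own y, 48 mm off in own x and 16 mm below in own z, and holds against pushes of 25 N. The dark steel stand has a 130 x 130 mm base fixed to the table
- spool_mid (a point): centre of a loose bystander: upright solder spool, 56 mm across, 38 mm high
- flux_mid (a point): centre of a loose bystander: white flux bottle, 38 mm across, 75 mm high
- screwdriver_mid (a point): a point inside a loose bystander: screwdriver 160 mm long lying along own x on the mat
There are look-alikes about, which are no part of the job. Leave any brown look-alike of the heatsink alone. Of the things that look like the part that bears module_face, the larger one is meant.

How it is judged:
On the way, in this order (a step that is already met when the one before it is completed fails the run):
1. the heat sink is carried by the fingers, clear of the bench and of the module (height (world z) of heatsink_mid above 0.05 m and contact force between heatsink and the fingers above 0.5 N and contact force between heatsink and stand below 0.1 N), for 0.2 s.
2. the heat sink is held flush and square on the module, springs about half in, for three seconds (angle between the z axis of heatsink_mid and the z axis of module_face, either way round below 0.04 rad and angle between the x axis of heatsink_mid and the x axis of module_face, either way round below 0.12 rad and angle between heatsink_mid's own z axis and vertical below 1.2 rad and x of heatsink_mid in the frame of module_face between -0.007 and 0.007 m and y of heatsink_mid in the frame of module_face between -0.007 and 0.007 m and z of heatsink_mid in the frame of module_face between 0.013 and 0.018 m and value of joint carrier between 0.002 and 0.0085 m and contact force between heatsink and the fingers above 2 N), for 3 s.
At the end, for the whole second after the job is handed in: The robot still holds the heat sink (finger force over 2 N), at rest, flush on the module: faces within 0.04 rad and 2 to 3 mm, turned within 0.12 rad, centred within 7 mm both ways, the sprung board 2 to 8.5 mm in; the bed's angle unchanged (its edge within 5 mm) (all of step 2 and linear speed of heatsink below 0.02 m/s and distance of bed_edge from where it was at the start of the episode below 0.005 m); the arm keeps its last pose, push and grip.
It fails at once if the stand's angle was altered (distance of bed_edge from where it was at the start of the episode above 0.008 m).
It fails at once if the solder spool was disturbed (distance of spool_mid from where it was at the start of the episode above 0.03 m).
It fails at once if the flux bottle was disturbed (distance of flux_mid from where it was at the start of the episode above 0.03 m).
It fails at once if the screwdriver was disturbed (distance of screwdriver_mid from where it was at the start of the episode above 0.03 m).
It also fails if it takes over 48 s, if anything falls off the work surface, if the arm or the gripper's body presses on something with over 40 N, if the wrist force passes 120 N, or if a joint passes its speed limit or range.

## Working session

There is one attempt and no reset: what is moved stays moved. The work goes in short steps, Python scripts to look and compute and a tool call to move; the robot and the scene stay as the last step left them, time stands still between calls to the robot, and variables do not carry over. Pictures are saved under pics/ and viewed, at most 10 in all, crops included, and the job is handed in when it is done.

Besides the shell and the picture viewer there is one more tool, called after ">>>" in YAML: its name, and indented under it one key for each argument. apply_moves: Moves the arm, as the interface text tells. Its arguments: {"type":"object","properties":{"motion":{"type":"array"},"jaw":{"type":"number"},"force":{"type":"number"}},"required":["motion"]}

```bash
ls; mkdir -p pics
python3 - <<'E'
from workcell import readout, imaging, r
import cv2,numpy as np
for n in("scene","top"):
    s=imaging.snapshot(n); np.savez(f"{n}0.npz",**s)
    cv2.imwrite(f"pics/{n}0.png",s["image"][...,::-1]); print(n,s["mtx"].tolist(),s["R"].round(3).tolist(),s["t"].round(3).tolist())
o=readout.get_obs(); print(o); print(r.grasp_offset)
E
```

```text
pics
scene [[607.0622006415267, 0.0, 328.8675930142313], [0.0, 607.0622006415267, 240.54303248429264], [0.0, 0.0, 1.0]] [[-0.388, 0.922, -0.005], [0.479, 0.197, -0.855], [-0.787, -0.334, -0.518]] [0.242, -0.189, 1.497]
top [[576.9258456381489, 0.0, 320.8498774902054], [0.0, 576.9258456381489, 238.71003604701897], [0.0, 0.0, 1.0]] [[0.009, -1.0, -0.012], [-0.983, -0.006, -0.181], [0.181, 0.014, -0.983]] [-0.003, 0.572, 1.224]
{'clock': 0.1, 'joint_pos': array([-1.16997219e+00,  8.74080152e-02,  1.75230777e-01,  1.65980144e+00,
        4.41270163e-06,  1.57078938e+00]), 'qd': array([ 0.00372023, -0.00169762,  0.00071084,  0.00231836, -0.00048479,
       -0.00045762]), 'joint_torque': array([-3.54676440e-04, -5.21565270e+01,  4.65651870e+01,  1.61328551e-02,
        6.37765970e-05,  1.45209191e-05]), 'ee_pos': array([ 0.21452064, -0.50622225,  0.23066128]), 'orientation': array([-3.07757397e+00, -6.25186646e-01,  3.62791256e-04]), 'force': array([-0.59319282,  0.77196691,  0.55477956]), 'wrist_torque': array([ 0.02298088, -0.01837476, -0.02667882]), 'gripper_force': 0.0, 'gripper_width': 0.9961568631925657}
-0.0187
```

View pics/scene0.png

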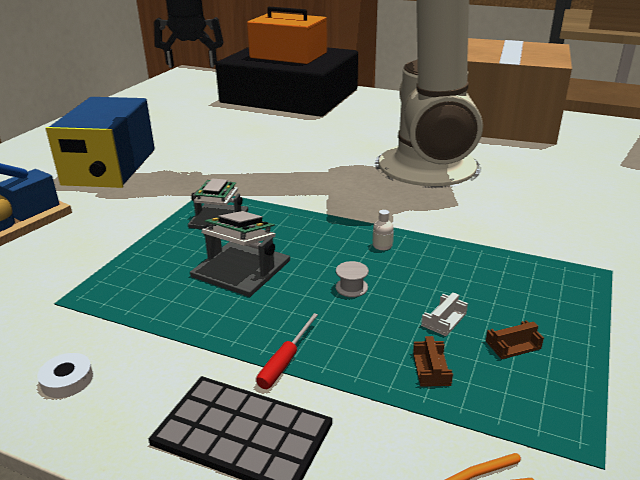

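View pics/top0.png

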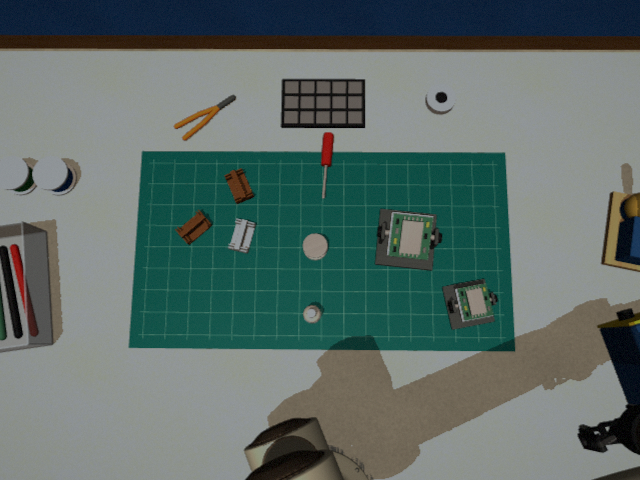

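The top view (up = +x, left = +y) shows the silver heat sink at about (242,236), the larger module at (411,239), the spool at (315,247), the flux bottle at (312,313) and the screwdriver at (326,165). In the scene view the heat sink is at (445,313) and the module at (240,220).

```bash
cat > h.py <<'E'
import numpy as np,cv2
from workcell import imaging
def cloud(s):
    v,u=np.mgrid[:480,:640]; z=s["z_map"]; K=s["mtx"]
    c=np.stack([(u-K[0,2])/K[0,0]*z,(v-K[1,2])/K[1,1]*z,z],-1)
    P=(c-s["t"])@s["R"]; P[z==0]=np.nan; return P
def proj(s,X):
    c=np.atleast_2d(X)@s["R"].T+s["t"]; p=c@s["mtx"].T; return p[:,:2]/p[:,2:]
E
python3 - <<'E'
from h import *
for n,box,mb in(("top",(215,210,270,262),(380,205,440,272)),("scene",(415,285,475,340),(195,205,285,245))):
    s=np.load(n+"0.npz"); P=cloud(s); im=s["image"].astype(int)
    sat=im.max(-1)-im.min(-1)
    m=np.zeros((480,640),bool); m[box[1]:box[3],box[0]:box[2]]=1
    a=m&(sat<35)&(im.min(-1)>70)
    Q=P[a]; print(n,"hs",a.sum(),Q.min(0),Q.max(0))
    for nm,lo,hi in(("all",.003,.05),("rib",.027,.05),("foot",.004,.013)):
        q=Q[(Q[:,2]>lo)&(Q[:,2]<hi)]
        if len(q)<5: continue
        r=cv2.minAreaRect(q[:,:2].astype(np.float32)*1000); print(nm,len(q),q.mean(0).round(4),r)
    m[:]=0; m[mb[1]:mb[3],mb[0]:mb[2]]=1
    a=m&(sat<30)&(im.min(-1)>110)&(P[...,2]>.07)
    k,l,st,c=cv2.connectedComponentsWithStats(a.astype(np.uint8),connectivity=4); 
    for i in range(1,k):
        if st[i,4]<60: continue
        q=P[l==i]; 
        for _ in range(4):
            C=np.median(q,0); w=np.linalg.svd(q-q.mean(0),full_matrices=False)[2][2]; w*=np.sign(w[2]); d=(q-q.mean(0))@w; q=q[abs(d)<.003]
        print(n,"mod",st[i],q.mean(0).round(4),w.round(3),np.arccos(w[2]), d.std(),len(q))
        y=np.cross(w,[1,0,0]);y/=np.linalg.norm(y);x=np.cross(y,w)
        o=q.mean(0); uv=np.c_[(q-o)@x,(q-o)@y]; r=cv2.minAreaRect((uv*1000).astype(np.float32)); print(r, (o+x*r[0][0]/1e3+y*r[0][1]/1e3).round(4))
E
python3 - <<'E'
import cv2
a=cv2.imread('pics/top0.png')[195:285,370:460]; b=cv2.imread('pics/scene0.png')[190:300,180:300]
import numpy as np
cv2.imwrite('pics/c0.png',np.hstack([cv2.resize(a,(400,400),interpolation=0),cv2.resize(b,(400,400),interpolation=0)]))
E
```

```text
top hs 582 [nan nan nan] [nan nan nan]
all 569 [0.585  0.1819 0.0191] ((587.4000244140625, 182.66897583007812), (44.87362289428711, 75.34486389160156), 76.18572235107422)
rib 187 [0.5852 0.1835 0.0333] ((585.0771484375, 182.21376037597656), (36.53487014770508, 70.28809356689453), 80.52458190917969)
foot 243 [0.5854 0.1811 0.0082] ((587.0326538085938, 182.75930786132812), (44.87362289428711, 73.29235076904297), 76.18572235107422)
top mod [388 212  45  32 104] [ 0.6049 -0.173   0.0888] [-0.313  0.04   0.949] 0.32105952978554186 0.0015346597871719976 74
((4.121282577514648, -4.865669250488281), (53.214359283447266, 108.38507843017578), 32.6744499206543) [ 0.6089 -0.1778  0.0903]
top mod [399 221  24  34 640] [ 0.5669 -0.1905  0.1047] [-0.322  0.036  0.946] 0.32954642364838277 0.0015481240579043466 496
((0.058917999267578125, -0.07585525512695312), (42.315879821777344, 68.82001495361328), 82.96683502197266) [ 0.567  -0.1905  0.1047]
scene hs 1109 [nan nan nan] [nan nan nan]
all 1075 [0.5926 0.1865 0.0184] ((610.7354736328125, 177.8563232421875), (45.784664154052734, 125.52166748046875), 
[... 352 characters left out ...]
.028  0.946] 0.3287964915174308 0.0004566312105760663 234
((-1.6079635620117188, -0.2282695770263672), (47.02819061279297, 73.23990631103516), 85.42464447021484) [ 0.5676 -0.1902  0.1036]
scene mod [214 225  26  13 120] [ 0.5945 -0.2039  0.0846] [-0.324  0.037  0.945] 0.33247441614403916 0.0004952475771710425 120
((0.07580995559692383, 0.3277244567871094), (71.87088012695312, 30.628143310546875), 75.08926391601562) [ 0.5946 -0.2035  0.0847]
scene mod [202 228  66  14 103] [ 0.6089 -0.1778  0.0883] [-0.321  0.033  0.946] 0.3288467804839579 0.0005527489230901361 103
((0.12595367431640625, -0.9989471435546875), (58.1929817199707, 112.26219940185547), 29.09598731994629) [ 0.609  -0.1788  0.0884]
```

View pics/c0.png

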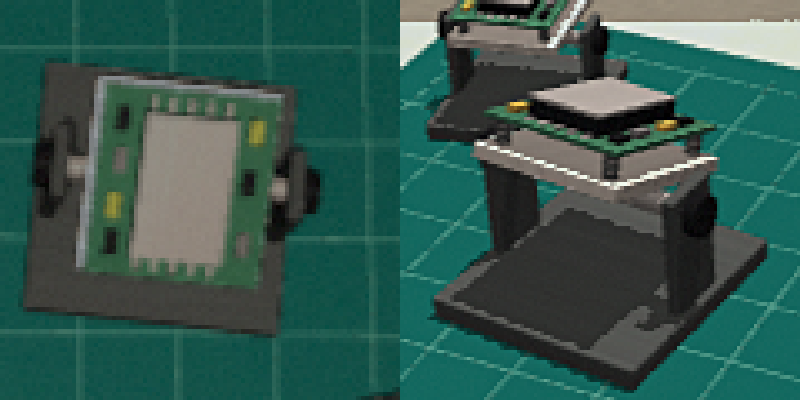

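The face centre is about (0.567, -0.190, 0.104), with slope 0.329 rad and heading -0.105. The heat sink is at (0.587, 0.183) with heading -0.235. The tool can't be pitched, so the sink will have to pivot in the grip about the closing axis, which is parallel to the module's level axis. I'll grip it lightly for that.

>>> apply_moves:
  motion:
    - [[0,0,0,0.159],[0,0,0,0.159],[0,0,0,0.159],[0,0,0,0.159],[0.0126,-0.0473,0,0],[0.0126,-0.0473,0,0],[0.0126,-0.0473,0,0],[0.0126,-0.0473,0,0],[0.0126,-0.0473,0,0],[0.0126,-0.0473,0,0]]
  jaw: 0.4

```text
clock: 1.35
ee_pos: [0.3546, -0.2466, 0.2311]
orientation: [-3.12, 0.369, 0.0]
force: [0.0, 0.2, -0.6]
gripper_width: 0.6
gripper_force: 0.0
```

>>> apply_moves:
  motion:
    - [[0.0126,-0.0473,0,0],[0.0126,-0.0473,0,0],[0.0126,-0.0473,0,0],[0.0126,-0.0473,0,0],[0.0126,-0.0473,0,0],[0.0126,-0.0473,0,0],[0.0126,-0.0473,0,0],[0.0126,-0.0473,0.01,0],[0.0126,-0.0473,0.02,0],[0.0126,-0.0473,0.03,0]]

```text
clock: 2.6
ee_pos: [0.5413, 0.0361, 0.1875]
orientation: [-3.015, -0.002, 0.003]
force: [-0.0, -0.6, -0.3]
gripper_width: 0.599
gripper_force: 0.0
```

Run:
```python
from workcell import readout,imaging
from scipy.spatial.transform import Rotation as R
imaging.snapshot("top");imaging.snapshot("top")
o=readout.get_obs(); print(o); print(R.from_rotvec(o['orientation']).as_matrix().round(4))
```

```text
{'clock': 2.7, 'joint_pos': array([1.70869146e-03, 5.81534313e-02, 4.98967483e-02, 1.57027685e+00,
       1.26562130e-01, 3.14061258e+00]), 'qd': array([-0.02907239, -0.0378273 ,  0.03031956,  0.05847179, -0.02789636,
       -0.00126446]), 'joint_torque': array([ 9.35836192e-01, -5.18844795e+01,  4.85016382e+01, -8.64362195e-01,
        7.06715249e-01, -1.24420196e-03]), 'ee_pos': array([0.5401307 , 0.03689696, 0.1841974 ]), 'orientation': array([-3.01500965, -0.00331423,  0.01173354]), 'force': array([-0.31790363, -0.12968596,  0.10158076]), 'wrist_torque': array([-0.13548936,  0.01747834,  0.03618884]), 'gripper_force': 0.0, 'gripper_width': 0.6014546401432653}
[[ 1.      0.0017 -0.0079]
 [ 0.0027 -0.992   0.1262]
 [-0.0076 -0.1262 -0.992 ]]
```

>>> apply_moves:
  motion:
    - [[0,0,-0.01,-0.18],[0,0,0,-0.18],[0,0,0,-0.18],[0,0,0,-0.18],[0,0,0,-0.18],[0,0,0,-0.18],[0,0,0,-0.18],[0,0,0,-0.18],[0,0,0,-0.18],[0,0,0,-0.18]]

```text
clock: 3.95
ee_pos: [0.5402, 0.0335, 0.1984]
orientation: [-1.895, -2.401, -0.148]
force: [0.9, 0.1, -0.9]
gripper_width: 0.6
gripper_force: 0.0
```

```bash
cat > st.py <<'E'
from workcell import readout
from scipy.spatial.transform import Rotation as R
import numpy as np
o=readout.get_obs(); M=R.from_rotvec(o['orientation']).as_matrix()
print(o['clock'],o['joint_pos'].round(3),o['ee_pos'].round(4)); print(M.round(4)); print("heading",np.arctan2(M[1,0],M[0,0]),"F",o['force'].round(2),o['gripper_force'],o['gripper_width'])
E
python3 st.py
```

```text
3.95 [-0.004  0.055  0.075  1.593  0.125  1.332] [0.5402 0.0335 0.1984]
[[-0.232   0.9727 -0.0023]
 [ 0.965   0.2305  0.125 ]
 [ 0.1222  0.0268 -0.9921]]
heading 1.8067535936055568 F [ 0.9   0.15 -0.85] 0.0 0.6002069623113904
```

```bash
cat > mv.py <<'E'
import sys
from workcell import readout
from scipy.spatial.transform import Rotation as R
import numpy as np
o=readout.get_obs(); M=R.from_rotvec(o['orientation']).as_matrix()
t=np.array([float(a) for a in sys.argv[1:4]]); print("tool shift",(M.T@(t-o['ee_pos'])).round(4))
E
python3 mv.py .36 -.56 .33
python3 - <<'E'
from h import *
for n in("top","scene"):
    P=cloud(np.load(n+"0.npz")).reshape(-1,3); P=P[~np.isnan(P[:,0])]
    for y0 in np.arange(-1.0,-.3,.1):
        print(n,round(y0,2),[ (round(float(q[:,2].max()),2) if len(q) else None) for x0 in np.arange(-.1,.8,.1) for q in [P[(P[:,0]>x0)&(P[:,0]<x0+.1)&(P[:,1]>y0)&(P[:,1]<y0+.1)]]])
E
```

```text
tool shift [-0.5148 -0.3086 -0.2044]
top -1.0 [None, None, None, None, None, None, None, None, None]
top -0.9 [None, None, None, None, None, None, None, None, None]
top -0.8 [None, None, None, None, None, 0.01, 0.03, 0.06, 0.01]
top -0.7 [None, 0.01, 0.01, 0.12, 0.15, 0.11, 0.09, 0.09, 0.01]
top -0.6 [None, 0.01, 0.01, 0.37, 0.01, 0.01, 0.01, 0.01, 0.01]
top -0.5 [None, 0.01, 0.42, 0.44, 0.01, 0.01, 0.01, 0.01, 0.01]
top -0.4 [None, 0.01, 0.64, 0.66, 0.08, 0.09, 0.01, 0.01, 0.01]
scene -1.0 [-0.0, None, None, 0.0, 0.0, 0.0, None, None, -0.74]
scene -0.9 [0.0, 0.0, None, 0.14, 0.0, 0.0, None, None, -0.74]
scene -0.8 [0.0, 0.0, 0.14, 0.14, 0.14, 0.14, 0.09, 0.09, None]
scene -0.7 [0.0, 0.0, 0.14, 0.14, 0.14, 0.14, 0.13, 0.14, 0.0]
scene -0.6 [0.0, 0.0, 0.0, 0.39, 0.0, 0.0, 0.0, 0.0, 0.0]
scene -0.5 [0.0, 0.0, 0.38, 0.39, 0.0, 0.0, 0.0, 0.0, 0.0]
scene -0.4 [0.0, 0.0, 0.0, 0.0, 0.07, 0.08, 0.0, 0.0, 0.0]
```

>>> apply_moves:
  motion:
    - [[-0.0429,-0.0257,-0.017,0],[-0.0429,-0.0257,-0.017,0],[-0.0429,-0.0257,-0.017,0],[-0.0429,-0.0257,-0.017,0],[-0.0429,-0.0257,-0.017,0],[-0.0429,-0.0257,-0.017,0],[-0.0429,-0.0257,-0.017,0],[-0.0429,-0.0257,-0.017,0],[-0.0429,-0.0257,-0.017,0],[-0.0429,-0.0257,-0.017,0]]

```text
clock: 5.2
ee_pos: [0.3867, -0.4616, 0.3083]
orientation: [-1.902, -2.395, -0.149]
force: [1.3, -0.7, 0.8]
gripper_width: 0.602
gripper_force: 0.0
```

>>> apply_moves:
  motion:
    - [[-0.0429,-0.0257,-0.017,0],[-0.0429,-0.0257,-0.017,0],[0,0,0,0]]

```text
clock: 5.58
ee_pos: [0.3608, -0.5519, 0.3255]
orientation: [-1.904, -2.39, -0.149]
force: [0.5, 0.3, -0.5]
gripper_width: 0.601
gripper_force: 0.0
```

```bash
python3 st.py; python3 mv.py .414 -.644 .33
```

```text
5.575 [-1.019  0.65   1.098  2.129  0.064  0.323] [ 0.3608 -0.5519  0.3255]
[[-0.2232  0.9748 -0.0031]
 [ 0.9668  0.2218  0.127 ]
 [ 0.1245  0.0254 -0.9919]]
heading 1.7976956535126198 F [ 0.47  0.35 -0.48] 0.0 0.6005341551320161
tool shift [-0.1003  0.0315 -0.0163]
```

>>> apply_moves:
  motion:
    - [[-0.02,0.0063,-0.0033,0],[-0.02,0.0063,-0.0033,0],[-0.02,0.0063,-0.0033,0],[-0.02,0.0063,-0.0033,0],[-0.02,0.0063,-0.0033,0],[0,0,0,0]]

```text
clock: 6.32
ee_pos: [0.3909, -0.6003, 0.2976]
orientation: [-1.935, -2.432, -0.126]
force: [-0.9, 0.1, 0.3]
gripper_width: 0.597
gripper_force: 0.0
```

```bash
python3 st.py
```

```text
6.325 [-1.02   0.77   1.233  2.091  0.065  0.323] [ 0.3909 -0.6003  0.2976]
[[-0.2258  0.9738  0.0259]
 [ 0.9713  0.223   0.0827]
 [ 0.0748  0.0439 -0.9962]]
heading 1.7992180216081977 F [-0.86  0.15  0.32] 0.0 0.5969876087120461
```

>>> apply_moves:
  motion:
    - [[-0.0185,0.007,-0.005,0],[-0.0185,0.007,-0.005,0],[-0.0185,0.007,-0.005,0],[-0.0185,0.007,-0.005,0],[-0.0185,0.007,-0.005,0],[0,0,0,0]]

```text
clock: 7.08
ee_pos: [0.4157, -0.6354, 0.2767]
orientation: [1.939, 2.432, 0.094]
force: [0.0, -0.3, -0.5]
gripper_width: 0.601
gripper_force: 0.0
```

```bash
python3 st.py
```

```text
7.075 [-1.017  0.798  1.234  1.999  0.067  0.33 ] [ 0.4157 -0.6354  0.2767]
[[-0.2232  0.9728  0.0613]
 [ 0.9747  0.2218  0.0285]
 [ 0.0142  0.0661 -0.9977]]
heading 1.7959056069133557 F [ 0.05 -0.29 -0.48] 0.0 0.6006668463744981
```

>>> apply_moves:
  motion:
    - [[-0.0185,0.007,-0.005,0],[-0.0185,0.007,-0.005,0],[-0.0185,0.007,-0.005,0],[-0.0185,0.007,-0.005,0],[0,0,0,0]]

```text
clock: 7.7
ee_pos: [0.434, -0.662, 0.2658]
orientation: [1.909, 2.389, 0.066]
force: [-0.7, 0.8, -0.6]
gripper_width: 0.599
gripper_force: 0.0
```

```bash
python3 st.py; python3 mv.py .587 .183 .15
```

```text
7.7 [-1.015  0.813  1.234  1.928  0.068  0.335] [ 0.434  -0.662   0.2658]
[[-0.2192  0.9714  0.0916]
 [ 0.975   0.2217 -0.0182]
 [-0.0379  0.0853 -0.9956]]
heading 1.7919034613022637 F [-0.68  0.82 -0.62] 0.0 0.5991842291078786
tool shift [0.7947 0.326  0.114 ]
```

>>> apply_moves:
  motion:
    - [[0.0467,0.0192,0.0067,0],[0.0467,0.0192,0.0067,0],[0.0467,0.0192,0.0067,0],[0.0467,0.0192,0.0067,0],[0.0467,0.0192,0.0067,0],[0.0467,0.0192,0.0067,0],[0.0467,0.0192,0.0067,0],[0.0467,0.0192,0.0067,0],[0.0467,0.0192,0.0067,0],[0.0467,0.0192,0.0067,0]]

```text
clock: 8.95
ee_pos: [0.5225, -0.1848, 0.2033]
orientation: [1.908, 2.388, 0.066]
force: [1.0, 0.1, 0.2]
gripper_width: 0.605
gripper_force: 0.0
```

>>> apply_moves:
  motion:
    - [[0.0467,0.0192,0.0067,0],[0.0467,0.0192,0.0067,0],[0.0467,0.0192,0.0067,0],[0.0467,0.0192,0.0067,0],[0.0467,0.0192,0.0067,0],[0.0467,0.0192,0.0067,0],[0.0467,0.0192,0.0067,0]]

```text
clock: 9.82
ee_pos: [0.5858, 0.1629, 0.1556]
orientation: [1.908, 2.389, 0.067]
force: [0.9, 0.2, -0.2]
gripper_width: 0.604
gripper_force: 0.0
```

>>> apply_moves:
  motion:
    - [[0,0,0,-0.159],[0,0,0,-0.159],[0,0,0,-0.159],[0,0,0,-0.159],[0,0,0,-0.159],[0,0,0,-0.159],[0,0,0,-0.159],[0,0,0,0]]

```text
clock: 10.82
ee_pos: [0.5857, 0.1612, 0.1557]
orientation: [0.359, 3.027, -0.011]
force: [0.3, 0.5, 0.0]
gripper_width: 0.599
gripper_force: 0.0
```

```bash
python3 st.py; python3 mv.py .587 .183 .06
python3 - <<'E'
from workcell import imaging
import numpy as np,cv2
s=imaging.snapshot("scene"); np.savez("s1.npz",**s); im=s["image"][240:400,380:580,::-1]
cv2.imwrite("pics/s1.png",cv2.resize(im,None,fx=3,fy=3))
E
```

```text
10.825 [ 0.289  0.123  0.066  1.43  -0.044  0.523] [0.5857 0.1612 0.1557]
[[-0.9679  0.2337  0.0919]
 [ 0.2331  0.9723 -0.0182]
 [-0.0937  0.0038 -0.9956]]
heading 2.905316010135146 F [0.25 0.53 0.04] 0.0 0.5990717367340533
tool shift [0.0127 0.0212 0.095 ]
```

View pics/s1.png

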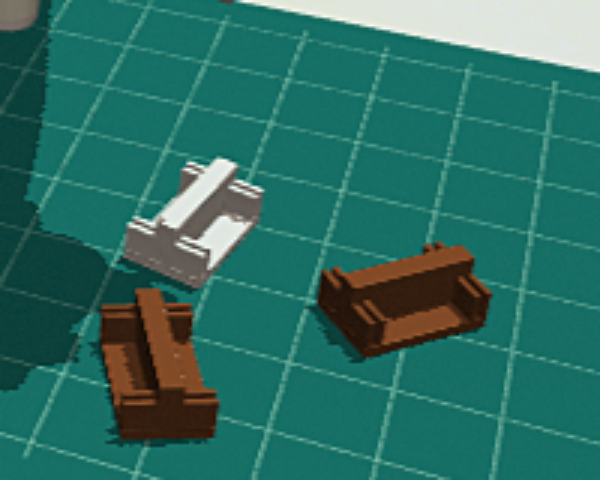

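Run:
```python
from h import *
s=np.load("s1.npz")
for th in(-.2,-.235,-.27):
    e=np.array([np.cos(th),np.sin(th),0]);f=np.array([-e[1],e[0],0]); c=np.array([.587,.183,0])
    X=[c+e*.035+[0,0,.034],c-e*.035+[0,0,.034]]+[c+a*e*.035+b*f*.022+[0,0,.002] for a,b in((1,1),(1,-1),(-1,1))]
    print(th,((proj(s,np.array(X))-[380,240])*3).round(0).tolist())
```

```text
-0.2 [[165.0, 225.0], [222.0, 157.0], [198.0, 289.0], [122.0, 258.0], [254.0, 219.0]]
-0.235 [[163.0, 224.0], [224.0, 158.0], [196.0, 289.0], [120.0, 257.0], [255.0, 220.0]]
-0.27 [[161.0, 223.0], [226.0, 159.0], [193.0, 288.0], [119.0, 255.0], [257.0, 222.0]]
```

The silver sink's foot corners (crop (194,288), (124,260), (258,222)) match the projected model at heading -0.235 to within about a pixel. Descending to grasp.

>>> apply_moves:
  motion:
    - [[0.0055,0.0106,0.03,0],[0.0055,0.0106,0.03,0],[0.0054,0,0.03,0],[0,0,0.025,0],[0,0,0.0149,0],[0,0,0.008,0],[0,0,0.005,0],[0,0,0,0]]

```text
clock: 11.88
ee_pos: [0.5881, 0.183, 0.012]
orientation: [0.358, 3.027, -0.011]
force: [-0.2, 0.3, -0.7]
gripper_width: 0.605
gripper_force: 0.0
```

```bash
python3 st.py; python3 mv.py .588 .183 .012
```

```text
11.875 [ 0.323  0.187 -0.142  1.16  -0.047  0.557] [0.5881 0.183  0.012 ]
[[-0.9681  0.2331  0.0921]
 [ 0.2325  0.9724 -0.0182]
 [-0.0938  0.0038 -0.9956]]
heading 2.9059316095561147 F [-0.25  0.27 -0.68] 0.0 0.6053113523965168
tool shift [ 0.0001 -0.0001 -0.    ]
```

>>> apply_moves:
  motion:
    - [[0,0,0,0],[0,0,0,0],[0,0,0,0],[0,0,0,0],[0,0,0,0],[0,0,0,0]]
  jaw: 1.0
  force: 40

```text
clock: 12.62
ee_pos: [0.5883, 0.1832, 0.0123]
orientation: [0.357, 3.026, -0.011]
force: [0.3, 0.7, 5.9]
gripper_width: 0.13
gripper_force: 40.0
```

>>> apply_moves:
  motion:
    - [[0,0,-0.01,0],[0,0,-0.03,0],[0,0,-0.04,0],[0,0,-0.04,0],[0,0,-0.04,0],[0,0,-0.04,0],[0,0,-0.03,0],[0,0,0,0]]

```text
clock: 13.62
ee_pos: [0.5673, 0.1875, 0.2432]
orientation: [0.357, 3.024, -0.009]
force: [-0.1, -0.7, -1.1]
gripper_width: 0.13
gripper_force: 39.1
```

```bash
python3 st.py; python3 mv.py .65 -.068 .27
python3 - <<'E'
from workcell import imaging
import numpy as np,cv2
s=imaging.snapshot("scene"); np.savez("s2.npz",**s); im=s["image"][100:400,180:580,::-1]
cv2.imwrite("pics/s2.png",cv2.resize(im,None,fx=2,fy=2))
E
```

```text
13.625 [ 0.342  0.119  0.23   1.598 -0.048  0.575] [0.5673 0.1875 0.2432]
[[-0.9679  0.2326  0.0952]
 [ 0.232   0.9726 -0.0171]
 [-0.0966  0.0055 -0.9953]]
heading 2.906338136879172 F [-0.14 -0.69 -1.13] 39.11397457122803 0.1297468401512104
tool shift [-0.1419 -0.2291 -0.0144]
```

View pics/s2.png

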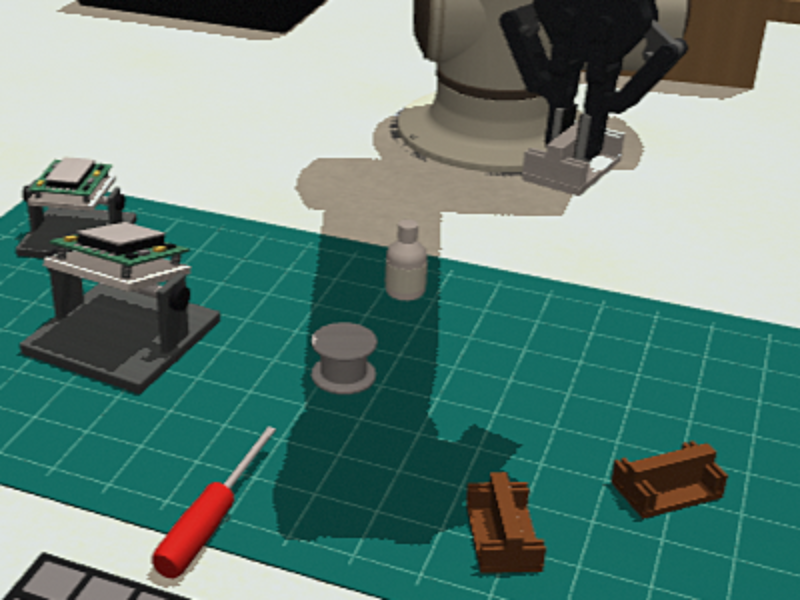

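The sink is held level at crop (575,160), and nothing else has moved. Next I'll go towards azimuth about -0.08 and use the reach limit to pitch the tool outward, turning about tool z on the way.

```bash
python3 mv.py .65 -.053 .30
```

```text
tool shift [-0.1417 -0.2141 -0.0467]
```

>>> apply_moves:
  motion:
    - [[-0.0236,-0.0357,-0.0078,0],[-0.0236,-0.0357,-0.0078,0],[-0.0236,-0.0357,-0.0078,0],[-0.0236,-0.0357,-0.0078,0],[-0.0236,-0.0357,-0.0078,0],[-0.0236,-0.0357,-0.0078,0],[0,0,0,-0.065],[0,0,0,-0.065],[0,0,0,0]]

```text
clock: 14.8
ee_pos: [0.6495, -0.0533, 0.2976]
orientation: [0.161, 3.048, -0.021]
force: [-0.8, 0.6, -1.6]
gripper_width: 0.134
gripper_force: 39.2
```

```bash
python3 st.py; python3 mv.py .85 -.068 .34
```

```text
14.8 [-0.077  0.287  0.535  1.729 -0.011  0.028] [ 0.6495 -0.0533  0.2976]
[[-0.9904  0.106   0.0887]
 [ 0.1048  0.9943 -0.0181]
 [-0.0901 -0.0087 -0.9959]]
heading 3.036203567259075 F [-0.84  0.65 -1.62] 39.24848556518555 0.1337550230433295
tool shift [-0.2039  0.0063 -0.0242]
```

>>> apply_moves:
  motion:
    - [[-0.03,0.001,-0.005,0],[-0.03,0.001,-0.005,0],[-0.03,0.001,-0.005,0],[-0.03,0.001,-0.005,0],[-0.03,0.001,-0.005,0],[-0.03,0.001,-0.005,0],[-0.03,0.001,-0.005,0],[-0.03,0.001,-0.005,0],[0,0,0,0]]

```text
clock: 15.92
ee_pos: [0.8129, -0.0641, 0.3096]
orientation: [0.155, 2.952, -0.024]
force: [-0.3, 0.2, -1.8]
gripper_width: 0.127
gripper_force: 39.8
```

```bash
python3 st.py
```

```text
15.925 [-0.075  0.763  1.234  1.856 -0.012  0.029] [ 0.8129 -0.0641  0.3096]
[[-0.9774  0.105   0.1835]
 [ 0.102   0.9945 -0.0255]
 [-0.1851 -0.0062 -0.9827]]
heading 3.037579490078947 F [-0.31  0.21 -1.83] 39.79824721813202 0.1269077660906447
```

>>> apply_moves:
  motion:
    - [[-0.0306,0.001,0,0],[-0.0306,0.001,0,0],[-0.0306,0.001,0,0],[-0.0306,0.001,0,0],[-0.0306,0.001,0,0],[-0.0306,0.001,0,0],[-0.0306,0.001,0,0],[0,0,0,0]]

```text
clock: 16.92
ee_pos: [0.9084, -0.0706, 0.2792]
orientation: [0.145, 2.803, -0.028]
force: [0.8, -0.7, -1.5]
gripper_width: 0.129
gripper_force: 39.8
```

```bash
python3 st.py
```

```text
16.925 [-0.074  0.825  1.234  1.645 -0.012  0.028] [ 0.9084 -0.0706  0.2792]
[[-0.9394  0.1039  0.3266]
 [ 0.0973  0.9946 -0.0364]
 [-0.3286 -0.0024 -0.9444]]
heading 3.0383864550082484 F [ 0.84 -0.68 -1.49] 39.80445921421051 0.12940206489115066
```

>>> apply_moves:
  motion:
    - [[-0.0304,0.001,0.004,0],[-0.0304,0.001,0.004,0],[-0.0304,0.001,0.004,0],[-0.0304,0.001,0.004,0],[0,0,0,0]]

```text
clock: 17.55
ee_pos: [0.9623, -0.0743, 0.2648]
orientation: [0.14, 2.715, -0.03]
force: [0.0, 0.4, -1.1]
gripper_width: 0.131
gripper_force: 39.8
```

```bash
python3 st.py
python3 - <<'E'
from workcell import readout
from scipy.spatial.transform import Rotation as R
import numpy as np
o=readout.get_obs(); M=R.from_rotvec(o['orientation']).as_matrix()
T0=np.array([[-0.9681,.2331,.0921],[.2325,.9724,-.0182],[-.0938,.0038,-.9956]])
rel=R.from_euler('z',-.235).as_matrix().T@T0   # sink->tool
S=M@rel.T; print("sink",S.round(3))
n=np.array([-.322,.034,.946]);n/=np.linalg.norm(n); y=np.cross(n,[1,0,0.]); h=np.array([.9945,-.1045,0]); y=np.cross(n,h); y/=np.linalg.norm(y); x=np.cross(y,n); Mo=np.c_[x,y,n]
print("err rotvec in module frame",R.from_matrix(Mo.T@S).as_rotvec())
# tcp in sink frame (origin underside)
p=R.from_euler('z',-.235).as_matrix().T@(np.array([.5882,.1831,.0122])-[.587,.183,.002]); print("tcp in sink",p)
for c in (-.05,-.02,0,.005): print("carrier",c,"TCP target",(np.array([.567,-.1903,.1042])-n*c+S@p).round(4), "tool shift",(M.T@(np.array([.567,-.1903,.1042])-n*c+S@p-o['ee_pos'])).round(4))
print("normal in tool",M.T@n)
E
```

```text
17.55 [-0.073  0.861  1.234  1.52  -0.012  0.027] [ 0.9623 -0.0743  0.2648]
[[-9.068e-01  1.029e-01  4.088e-01]
 [ 9.380e-02  9.947e-01 -4.250e-02]
 [-4.110e-01 -2.000e-04 -9.116e-01]]
heading 3.038541750034269 F [ 0.01  0.37 -1.07] 39.81007218360901 0.13056858196781543
sink [[ 0.941  0.104 -0.322]
 [-0.097  0.995  0.037]
 [ 0.324 -0.004  0.946]]
err rotvec in module frame [-0.00328384  0.00013944  0.00178953]
tcp in sink [0.00114373 0.00037666 0.0102    ]
carrier -0.05 TCP target [ 0.5487 -0.188   0.1615] tool shift [ 0.4068 -0.1557 -0.0701]
carrier -0.02 TCP target [ 0.5584 -0.189   0.1331] tool shift [ 0.4096 -0.1557 -0.0403]
carrier 0 TCP target [ 0.5648 -0.1897  0.1142] tool shift [ 0.4115 -0.1557 -0.0204]
carrier 0.005 TCP target [ 0.5664 -0.1898  0.1095] tool shift [ 0.4119 -0.1557 -0.0154]
normal in tool [-9.36597464e-02  5.13154426e-04 -9.95604132e-01]
```

>>> apply_moves:
  motion:
    - [[0.0407,-0.0156,-0.007,0],[0.0407,-0.0156,-0.007,0],[0.0407,-0.0156,-0.007,0],[0.0407,-0.0156,-0.007,0],[0.0407,-0.0156,-0.007,0],[0.0407,-0.0156,-0.007,0],[0.0407,-0.0156,-0.007,0],[0.0407,-0.0156,-0.007,0],[0.0407,-0.0156,-0.007,0],[0.0405,-0.0153,-0.0071,0]]

```text
clock: 18.8
ee_pos: [0.5751, -0.1822, 0.1722]
orientation: [0.14, 2.713, -0.031]
force: [-0.1, -0.6, -1.0]
gripper_width: 0.131
gripper_force: 39.8
```

>>> apply_moves:
  motion:
    - [[0,0,0,0],[0,0,0,0]]

```text
clock: 19.05
ee_pos: [0.5769, -0.1822, 0.1729]
orientation: [0.14, 2.712, -0.031]
force: [-0.5, 0.2, -1.9]
gripper_width: 0.135
gripper_force: 39.8
```

```bash
python3 st.py; python3 mv.py .5584 -.189 .1331
python3 - <<'E'
from workcell import imaging
import numpy as np,cv2
L=[]
for n,b in(("scene",(140,110,300,300)),("top",(350,160,480,290))):
    s=imaging.snapshot(n); np.savez(n+"3.npz",**s); L.append(cv2.resize(s["image"][b[1]:b[3],b[0]:b[2],::-1],(400,int(400*(b[3]-b[1])/(b[2]-b[0])))))
h=min(a.shape[0] for a in L); cv2.imwrite("pics/a3.png",np.hstack([a[:h] for a in L]))
E
```

```text
19.05 [-0.354 -0.211 -0.293  1.074  0.102 -0.229] [ 0.5769 -0.1822  0.1729]
[[-9.056e-01  1.033e-01  4.114e-01]
 [ 9.390e-02  9.946e-01 -4.320e-02]
 [-4.136e-01 -5.000e-04 -9.105e-01]]
heading 3.0383090922642557 F [-0.5   0.18 -1.91] 39.84953284263611 0.13479483822852287
tool shift [ 0.0326 -0.0087  0.0289]
```

View pics/a3.png

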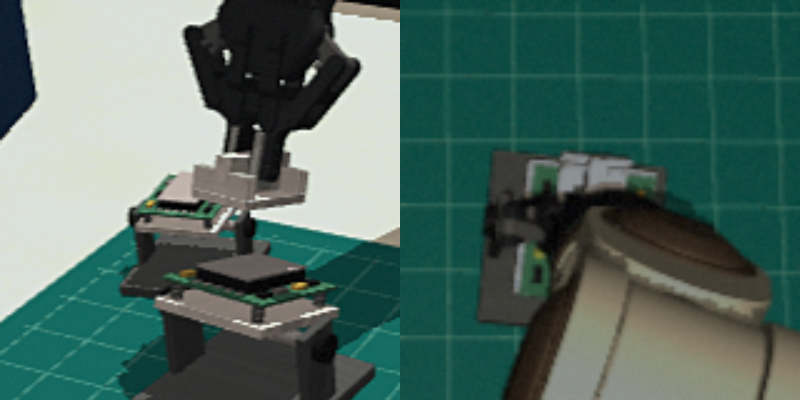

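The sink hangs parallel above the module, in line with it. I'll close to a 20 mm gap and check with an overlay of the predicted foot outline.

>>> apply_moves:
  motion:
    - [[0.0082,-0.0022,0.0072,0],[0.0082,-0.0022,0.0072,0],[0.0082,-0.0022,0.0072,0],[0.008,-0.0021,0.0073,0],[0,0,0,0],[0,0,0,0]]

```text
clock: 19.9
ee_pos: [0.5582, -0.1889, 0.1324]
orientation: [0.14, 2.713, -0.031]
force: [-0.3, -0.5, -1.4]
gripper_width: 0.129
gripper_force: 39.8
```

```bash
python3 st.py; python3 mv.py .5584 -.189 .1331
python3 - <<'E'
from workcell import imaging,readout
from scipy.spatial.transform import Rotation as R
from h import *
o=readout.get_obs(); M=R.from_rotvec(o['orientation']).as_matrix()
T0=np.array([[-0.9681,.2331,.0921],[.2325,.9724,-.0182],[-.0938,.0038,-.9956]])
S=M@T0.T@R.from_euler('z',-.235).as_matrix()
u=o['ee_pos']-S@[.00114,.00038,.0102]
n=np.array([-.322,.034,.946]);n/=np.linalg.norm(n);y=np.cross(n,[.9945,-.1045,0]);y/=np.linalg.norm(y);Mo=np.c_[np.cross(y,n),y,n];c=np.array([.567,-.1903,.1042])
print("underside in module frame",Mo.T@(u-c))
s=imaging.snapshot("scene"); np.savez("s4.npz",**s)
b=(180,160,300,250); k=6; im=cv2.resize(s["image"][b[1]:b[3],b[0]:b[2],::-1],None,fx=k,fy=k,interpolation=cv2.INTER_CUBIC)
def poly(A,p,z,col):
    X=[p+A@[i*.035,j*.022,z] for i,j in((1,1),(1,-1),(-1,-1),(-1,1))]
    q=((proj(s,np.array(X))-b[:2]+.5)*k).astype(int); cv2.polylines(im,[q],True,col,1)
poly(S,u,0,(0,0,255)); poly(S,u,.006,(0,255,255)); poly(Mo,c,0,(255,0,0))
cv2.imwrite("pics/a4.png",im)
E
```

```text
19.9 [-0.381 -0.242 -0.395  1.007  0.113 -0.254] [ 0.5582 -0.1889  0.1324]
[[-9.061e-01  1.031e-01  4.102e-01]
 [ 9.380e-02  9.947e-01 -4.270e-02]
 [-4.125e-01 -2.000e-04 -9.110e-01]]
heading 3.0384047937748595 F [-0.31 -0.55 -1.44] 39.8494291305542 0.12886323712399306
tool shift [-0.0005 -0.     -0.0006]
underside in module frame [-4.63911973e-04  1.45517326e-05  1.93309845e-02]
```

View pics/a4.png

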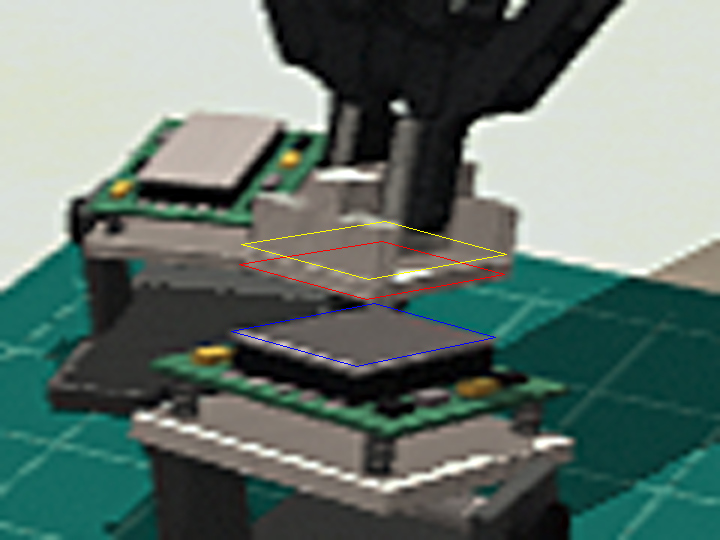

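Run:
```python
from h import *
s=np.load("s4.npz"); P=cloud(s); im=s["image"].astype(int)
n=np.array([-.322,.034,.946]);n/=np.linalg.norm(n);y=np.cross(n,[.9945,-.1045,0]);y/=np.linalg.norm(y);Mo=np.c_[np.cross(y,n),y,n];c=np.array([.567,-.1903,.1042])
Q=(P-c)@Mo
ok=(abs(Q[...,0])<.06)&(abs(Q[...,1])<.045)&(Q[...,2]>.012)&(Q[...,2]<.045)&(im.min(-1)>60)
N=np.cross(np.roll(Q,-1,1)-np.roll(Q,1,1),np.roll(Q,-1,0)-np.roll(Q,1,0)); N/=np.linalg.norm(N,axis=-1,keepdims=True); N=abs(N)
for ax,nm in((0,"x face"),(1,"y face"),(2,"up")):
    q=Q[ok&(N[...,ax]>.85)]; 
    if len(q)<8: print(nm,len(q)); continue
    print(nm,len(q),"hist",[(round(float(a),3),int(k)) for k,a in zip(*np.histogram(q[:,ax],np.arange(-.06,.06,.003))) if k>3])
    f=q[abs(q[:,ax]-np.median(q[:,ax]))<.004]; w=np.linalg.svd(f-f.mean(0))[2][2]; print(f.mean(0).round(4),f.min(0).round(4),f.max(0).round(4),w.round(3))
for b,l in((ok,"all"),):
    q=Q[b]; print(np.percentile(q,[1,5,50,95,99],axis=0).round(4))
# module reference: top face extents same camera
m=(abs(Q[...,0])<.05)&(abs(Q[...,1])<.035)&(abs(Q[...,2])<.002); print("mod",np.percentile(Q[m],[1,50,99],axis=0).round(4))
```

```text
x face 152 hist [(-0.03, 17), (-0.027, 5), (0.009, 6), (0.027, 7), (0.03, 68), (0.033, 44)]
[0.0324 0.0009 0.0293] [ 0.0289 -0.0194  0.0195] [0.0356 0.0211 0.0449] [ 1.    -0.03  -0.006]
y face 111 hist [(0.003, 10), (0.006, 17), (0.012, 7), (0.018, 7), (0.021, 56), (0.024, 5)]
[0.0046 0.0223 0.0263] [-0.037   0.0199  0.0195] [0.0356 0.0247 0.0383] [ 0.007 -1.    -0.018]
up 130 hist [(0.018, 32), (0.021, 34), (0.024, 11), (0.03, 4), (0.036, 13), (0.039, 29)]
[-0.0058  0.0149  0.0235] [-0.0349 -0.0163  0.0204] [0.0327 0.0253 0.0247] [-0.015  0.026 -1.   ]
[[-0.0369 -0.0207  0.018 ]
 [-0.0322 -0.0166  0.0192]
 [ 0.0284  0.0107  0.0292]
 [ 0.0344  0.0231  0.0421]
 [ 0.0356  0.0241  0.0445]]
mod [[-0.0341 -0.0218 -0.0019]
 [ 0.003   0.0015 -0.0008]
 [ 0.0363  0.023   0.0003]]
```

The foot is within 0.03 rad and about 2 mm of the module. I'll shift it 1.5 mm up the slope and close in along the normal.

>>> apply_moves:
  motion:
    - [[-0.0011,0,0.004,0],[-0.0011,0,0.004,0],[0.0004,0,0.004,0],[0.0002,0,0.002,0],[0,0,0,0],[0,0,0,0]]

```text
clock: 20.7
ee_pos: [0.5651, -0.1896, 0.12]
orientation: [0.14, 2.714, -0.03]
force: [0.2, 0.2, -1.7]
gripper_width: 0.133
gripper_force: 39.8
```

>>> apply_moves:
  motion:
    - [[0.0002,0,0.002,0],[0.0002,0,0.002,0],[0.0001,0,0.001,0],[0.0001,0,0.001,0],[0,0,0,0],[0,0,0,0]]

```text
clock: 21.45
ee_pos: [0.567, -0.1898, 0.1143]
orientation: [0.14, 2.714, -0.03]
force: [-1.9, 0.6, 1.4]
gripper_width: 0.131
gripper_force: 40.4
```

```bash
cat > f.py <<'E'
from workcell import readout
import numpy as np
from scipy.spatial.transform import Rotation as R
o=readout.get_obs();M=R.from_rotvec(o['orientation']).as_matrix()
T0=np.array([[-0.9681,.2331,.0921],[.2325,.9724,-.0182],[-.0938,.0038,-.9956]])
S=M@T0.T@R.from_euler('z',-.235).as_matrix(); u=o['ee_pos']-S@[.00114,.00038,.0102]
n=np.array([-.322,.034,.946]);n/=np.linalg.norm(n);y=np.cross(n,[.9945,-.1045,0]);y/=np.linalg.norm(y);Mo=np.c_[np.cross(y,n),y,n]
print(o['clock'],"sink in module",(Mo.T@(u-[.567,-.1903,.1042])).round(4),"F module",(Mo.T@o['force']).round(2),"T tool",(M.T@o['wrist_torque']).round(3),R.from_matrix(Mo.T@S).as_rotvec().round(3),o['gripper_force'])
E
python3 f.py
```

```text
21.45 sink in module [ 0.0021  0.0001 -0.0006] F module [-1.38  0.42  1.96] T tool [-0.113  0.738 -0.016] [-0.003 -0.001  0.002] 40.3654021024704
```

>>> apply_moves:
  motion:
    - [[0.0001,0,0.0012,0],[0.0001,0,0.0012,0],[0.0001,0,0.0012,0],[0.0001,0,0.0009,0],[0,0,0,0],[0,0,0,0]]

```text
clock: 22.2
ee_pos: [0.5685, -0.1899, 0.1102]
orientation: [0.14, 2.714, -0.03]
force: [-5.6, 1.1, 5.8]
gripper_width: 0.133
gripper_force: 41.1
```

```bash
python3 f.py
python3 - <<'E'
from workcell import imaging
from h import *
s=imaging.snapshot("scene"); np.savez("s5.npz",**s); P=cloud(s); im=s["image"].astype(int)
b=(190,170,300,250); cv2.imwrite("pics/a5.png",cv2.resize(s["image"][b[1]:b[3],b[0]:b[2],::-1],None,fx=7,fy=7,interpolation=cv2.INTER_CUBIC))
E
```

```text
22.2 sink in module [ 0.0022  0.0001 -0.005 ] F module [-3.5   0.47  7.28] T tool [-0.206  1.112  0.064] [-0.003 -0.001  0.002] 41.12789332866669
```

View pics/a5.png

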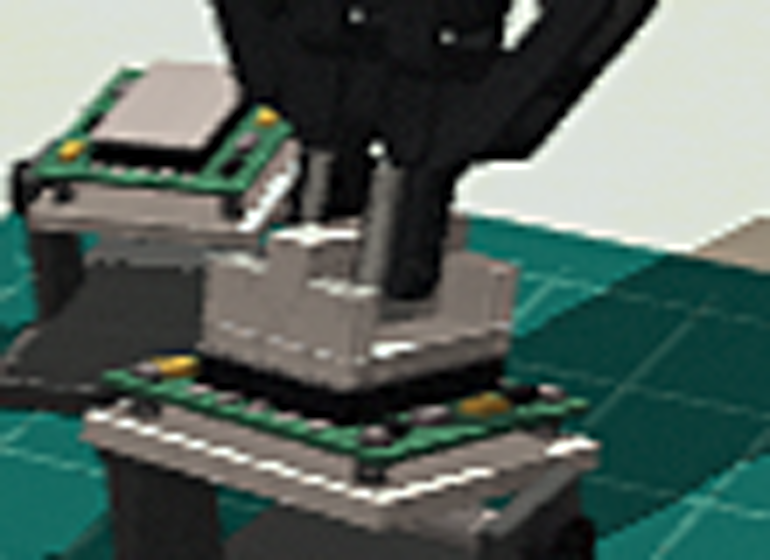

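The foot sits flush and edge on edge on the module (around (350,380) in the crop). The normal force is about 8.5 N, so the board is about 5 mm down. Now I'll hold.

>>> apply_moves:
  motion:
    - [[0,0,0,0],[0,0,0,0],[0,0,0,0],[0,0,0,0],[0,0,0,0],[0,0,0,0],[0,0,0,0],[0,0,0,0],[0,0,0,0],[0,0,0,0]]

```text
clock: 23.5
ee_pos: [0.5685, -0.1899, 0.1101]
orientation: [0.14, 2.714, -0.03]
force: [-5.7, 1.5, 6.2]
gripper_width: 0.126
gripper_force: 41.1
```

```bash
python3 f.py
python3 - <<'E'
from h import *
n=np.array([-.322,.034,.946]);n/=np.linalg.norm(n);y=np.cross(n,[.9945,-.1045,0]);y/=np.linalg.norm(y);Mo=np.c_[np.cross(y,n),y,n];c=np.array([.567,-.1903,.1042])
for f in("scene0","s4","s5"):
    s=np.load(f+".npz"); Q=(cloud(s)-c)@Mo; im=s["image"].astype(int)
    g=(im[...,1]>im[...,0]+25)&(im[...,1]>im[...,2]+15)&(abs(Q[...,0])<.05)&(abs(Q[...,1])<.045)&(abs(Q[...,2]+.013)<.008)
    q=Q[g]; print(f,"board z",len(q),np.median(q[:,2]).round(4))
    b=(im.min(-1)>120)&(Q[...,0]>.03)&(Q[...,0]<.06)&(abs(Q[...,1])<.05)&(abs(Q[...,2]+.03)<.01); print(" bed pts",b.sum(),np.median(Q[b],0).round(4) if b.sum() else "")
Q=Q; ok=(abs(Q[...,0])<.05)&(abs(Q[...,1])<.045)&(Q[...,2]>-.004)&(Q[...,2]<.03)&(im.min(-1)>60)
N=np.cross(np.roll(Q,-1,1)-np.roll(Q,1,1),np.roll(Q,-1,0)-np.roll(Q,1,0)); N=abs(N/np.linalg.norm(N,axis=-1,keepdims=True))
for ax in(0,1,2):
    q=Q[ok&(N[...,ax]>.85)]; m=np.percentile(q[:,ax],70) if ax<2 else .001; q=q[abs(q[:,ax]-m)<.0035]; print(ax,len(q),np.median(q,0).round(4),np.linalg.svd(q-q.mean(0))[2][2].round(3))
E
```

```text
23.5 sink in module [ 0.0022  0.0001 -0.0051] F module [-3.46  0.94  7.75] T tool [-0.198  1.17   0.035] [-0.003 -0.001  0.002] 41.12527549266815
scene0 board z 176 -0.0119
 bed pts 73 [ 0.0468  0.01   -0.0282]
s4 board z 174 -0.0119
 bed pts 72 [ 0.0464  0.0079 -0.0282]
s5 board z 144 -0.0179
 bed pts 71 [ 0.046   0.005  -0.0281]
0 121 [0.0354 0.0033 0.0067] [-1.     0.006  0.022]
1 54 [0.0144 0.0225 0.0015] [ 0.01  -0.998 -0.055]
2 47 [-0.0062  0.0162 -0.0007] [-0.008 -0.011  1.   ]
```

>>> apply_moves:
  motion:
    - [[0,0,0,0],[0,0,0,0],[0,0,0,0],[0,0,0,0],[0,0,0,0],[0,0,0,0],[0,0,0,0],[0,0,0,0],[0,0,0,0],[0,0,0,0]]

```text
clock: 24.75
ee_pos: [0.5685, -0.1899, 0.1102]
orientation: [0.14, 2.714, -0.03]
force: [-5.8, 1.1, 7.0]
gripper_width: 0.134
gripper_force: 41.1
```

>>> apply_moves:
  motion:
    - [[0,0,0,0],[0,0,0,0],[0,0,0,0],[0,0,0,0],[0,0,0,0],[0,0,0,0],[0,0,0,0],[0,0,0,0],[0,0,0,0],[0,0,0,0]]

```text
clock: 26.0
ee_pos: [0.5685, -0.1899, 0.1102]
orientation: [0.14, 2.714, -0.03]
force: [-6.1, 0.4, 5.4]
gripper_width: 0.13
gripper_force: 41.1
```

```bash
python3 f.py; python3 -c "
from workcell import r
print(r.close_job())"
```

```text
26.0 sink in module [ 0.0022  0.0001 -0.005 ] F module [-3.99 -0.22  7.09] T tool [-0.178  1.129  0.024] [-0.003 -0.001  0.002] 41.12532556056976
the job is handed in; nothing more can be done
None
```

I handed the job in at 26 s with the heat sink still gripped, pressed flush and centred on the module; I measured the board 5–6 mm down, held it there for over three seconds and saw no change in the bed's angle, but the hand-in gave no verdict.

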